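# Nest the moulded housing shells into one stack

### The job

Make up a colour set of moulded housing shells for packing: take the light grey shell off the sloped rack and nest it fully home in the black shell standing on the green pad, then nest the blue shell from the rack fully home in the grey one, so that one upright stack of three stands free on the pad. Leave the red reject shell where it stands, do not tip the black shell over, and lower the shells into place rather than drop them.

Things in the scene. Friction and masses are not known exactly. Their poses are not given: they have to be found in the camera images.
- pad: Green square packing pad, 130 x 130 x 6 mm, fixed to the table. Origin: centre of its underside (on the table), z up.
- rack: Fixed rack, base board 170 x 220 x 12 mm (origin: centre of its underside, z up). Two bays hold shells leaning 28 deg from vertical, mouths up and to rack -x; shell base centres at (30, 62, 50) and (30, -62, 50) mm, colours in either bay. Foot plate under the base, two slats under the -x side ending 10 mm below the rim; collar free at +y and -y. Lift out along the shell axis.
- black_shell: Black plastic, upright and loose on the pad, bottom of the stack: cup, 86 mm high, 3 mm wall, origin: centre of underside, z: axis to the mouth. Taper: outside 35 mm dia at base to 54 at 56 mm up, then a straight 64 mm dia collar from 56 mm (shoulder) to the rim: grip there. Mouth 58 mm inside. Nested home, the shoulder rests on the rim below, origins 30 mm apart, 2 mm radial play. 70 g.
- grey_shell: Light grey shell, same shape and origin as the black one (64 mm collar, 86 mm high, nests at 30 mm pitch). Nearly white; starts leaning in one bay of the rack: the middle of the stack.
- blue_shell: Blue shell, same shape and origin as the black one (64 mm collar, 86 mm high, nests at 30 mm pitch). It starts leaning in the other bay of the rack: the top of the stack.
- red_shell: Red reject shell, same shape and origin as the black one (64 mm collar, 86 mm high, nests at 30 mm pitch). It stands upright on the table just on the robot's side of the pad, loose; not part of the set.

How it is judged (in metres and radians):
On the way, in this order (a step that is already met when the one before it is completed fails the run):
1. The grey shell is nested fully home (within 3 mm) in the black shell on the pad (z of grey_shell in the frame of black_shell between 0.027 and 0.033 m and horizontal distance between grey_shell and black_shell below 0.005 m and angle between the z axis of grey_shell and the z axis of black_shell, either way round below 0.09 rad and angle between black_shell's own z axis and vertical below 0.1 rad and horizontal distance between black_shell and pad below 0.05 m and height (world z) of black_shell below 0.01 m), for 0.2 s.
2. The blue shell is nested fully home (within 3 mm) in the grey shell, which is still home in the black one (all of step 1 and z of blue_shell in the frame of grey_shell between 0.027 and 0.033 m and horizontal distance between blue_shell and grey_shell below 0.005 m and angle between the z axis of blue_shell and the z axis of grey_shell, either way round below 0.09 rad), for 0.2 s.
At the end, for the whole second after the job is handed in: One stack on the pad, bottom to top black, grey, blue: each upper shell 30 mm (within 3) above the one below, within 5 mm sideways, parallel within 5 degrees; black shell flat and upright, its centre within 50 mm of the pad's; all released and at rest (all of step 2 and linear speed of each of black_shell, grey_shell, blue_shell below 0.02 m/s and angular speed of each of black_shell, grey_shell, blue_shell below 0.2 rad/s); the robot touches nothing.
It fails at once if The red reject shell is moved more than 20 mm (distance of red_shell from where it was at the start of the episode above 0.02 m).
It fails at once if The black shell is tipped by more than 30 degrees (angle between black_shell's own z axis and vertical above 0.52 rad).
It fails at once if The grey or blue shell is dropped or thrown: it moves faster than 0.45 m/s (a fall of about 10 mm) without the fingers touching it ((linear speed of grey_shell above 0.45 m/s and contact force between the fingers and grey_shell below 0.05 N) or (linear speed of blue_shell above 0.45 m/s and contact force between the fingers and blue_shell below 0.05 N)).
It also fails if it takes over 58 s, if anything falls off the work surface, if the arm or the gripper's body presses on something with over 40 N, if the wrist force passes 120 N, or if a joint passes its speed limit or range.

### The arm

A 6-joint arm with a two-finger parallel gripper is mounted at the origin on the work surface. World frame = base frame: x ahead of the robot, y to its left, z up, the work surface at z = 0. Lengths are in mm, angles in rad, forces in N, time in s.
With the tool pointing down it reaches from about 300 to 775 mm from the base axis. Payload 14.6 kg.
Tool frame: the origin (TCP) lies midway between the tips of the shut fingers; the grasp point (between the pads) lies 19 mm behind it (manip.grasp_offset is the distance from the TCP to the grasp point, in mm); z points along the fingers, y is the line along which they close (so a half turn about z gives the same grasp; the last joint's range is limited). The gripper opens to 94 mm and grips with 3 to 60 N. Pads are 16 mm wide; open, the fingers measure 119 mm over their backs; the gripper's body (75 mm by 177 mm) begins 78 mm behind the grasp point.
Start: joints at [-1.343, 0.3, 1.521, -0, 1.321, -0.067], TCP at [159.795, -526.265, 170.146] pointing down, gripper open.
Joint ranges: [-3.03, 3.03], [-0.79, 2.21], [0.23, 2.52], [-1.04, 4.18], [0, 3.07], [-2.55, 2.55]. Speed limits (rad/s): [2.22, 2.22, 2.57, 3.14, 3.14, 3.14].

### API

Orientations are given as [roll, pitch, yaw] about the fixed x, y, z axes, in that order (R = Rz(yaw) Ry(pitch) Rx(roll)).
In Python, from cell import manip, viewer gives the robot as it stands. The module is installed in compiled form; this text tells all that it offers.
- The arm moves only by the tool move_arm, never from a script. Its argument "moves" is a list of rows, each a list of 4 numbers: the shift along the tool's x, y, z in m, then the turn about the tool's z in rad. A call has 1 to 12 rows; each row is the pose to reach, as a shift and turn from the pose commanded when the call began, along the tool's axes at that moment; what a row does not reach only later rows make up. A row lasts 1/10 s, in which the tool goes at most 50 mm and 8.59 degrees, less where a joint would pass 70% of its speed; a pose out of reach is approached as far as the arm can. A call with a gripper value outside its range is refused whole. "jaw" is the finger opening in m, from 0 to 0.094, set as the call begins (left out, the last holds). The fingers move at their own pace and stop on an object; "squeeze" is the grip in N (left out, the last holds). Time passes only in rows, so rows that repeat a pose let the fingers close. It gives the time, the measured TCP pose, the force, the opening and the grip force at its end, in the units of the state.
- manip.read_state(): the state, without advancing time (a new reading comes with each control period).
- viewer.camera(name): name is "scene" or "top" or "wrist"; returns a dict with "frame" (400x640x3 uint8, blue, green, red), "z_map" (400x640 float32, mm along the optical axis (not along the pixel's ray), 0 where there is no reading), "fx", "fy", "cx", "cy" (pixels), "origin" and "orientation" of the camera in the world. Camera axes: x right, y down, z forward; pixel columns grow to the right and rows downward; lengths in mm; the calibration is good to about 2 mm. The wrist camera is an equidistant fisheye: a pixel r from the principal point sees the ray r / f radians off the axis. A picture is of the moment at which its call begins.
- manip.sign_off(): hands the job in; it is judged then, once.
The state is a dict: "clock": time; "joints": joint angles; "qd": joint speeds; "effort": joint torques, N m; "eef_pos": TCP position; "eef_rot": TCP orientation; "wrist_force": force on the tool from outside, world axes, zero at the start; "moment": the same for the moment, N m; "finger_gap": finger opening in mm; "finger_force": force on a finger pad.
Only numpy, scipy, OpenCV 4.12 (cv2) and the standard library are available. Lean on these libraries where they do the work, as an engineer would, in place of code of your own. Each camera call takes 0.05 s, during which the arm holds its last target. There are 200 camera calls.

## Working session

There is one attempt and no reset: what is moved stays moved. The work goes in short steps, Python scripts to look and compute and a tool call to move; the robot and the scene stay as the last step left them, time stands still between calls to the robot, and variables do not carry over. Pictures are saved under pics/ and viewed, at most 10 in all, crops included, and the job is handed in when it is done.

Besides the shell and the picture viewer there is one more tool, called after "Emit:" as name(argument=value, ...), one argument or row to a line, values as JSON. move_arm: Moves the arm, as the interface text tells. Its arguments: {"type":"object","properties":{"moves":{"type":"array"},"jaw":{"type":"number"},"squeeze":{"type":"number"}},"required":["moves"]}

```bash
mkdir -p pics; cat > h.py <<'E'
import numpy as np, cv2
from scipy.spatial.transform import Rotation as R
from cell import manip, viewer
def cam(n):
    c=viewer.camera(n); return c
def pts(c):
    z=c["z_map"]; h,w=z.shape; u,v=np.meshgrid(np.arange(w),np.arange(h))
    p=np.stack([(u-c["cx"])/c["fx"]*z,(v-c["cy"])/c["fy"]*z,z],-1)
    o=np.array(c["orientation"]); M=o if o.shape==(3,3) else R.from_euler("xyz",o).as_matrix()
    return p@M.T+np.array(c["origin"])
E
python3 - <<'E'
from h import *
for n in("scene","top"):
    c=cam(n); cv2.imwrite(f"pics/{n}0.png",c["frame"]); np.savez(n+"0.npz",f=c["frame"],P=pts(c),z=c["z_map"])
    print(n,c["origin"],c["orientation"],c["fx"],c["cx"],c["cy"])
s=manip.read_state();print(s)
E
```

```text
scene [1006.09287341 -129.69146279  709.16861532] [-2.50116383  0.00692333  1.25059016] 425.3064667828252 312.79326270927805 198.50658709959288
top [444.64496719   3.31378385 807.57032804] [-2.98390308  0.00844967 -1.56033611] 423.549245480851 318.99122542845646 201.8030217227575
{'clock': 0.1, 'joints': array([-1.34259700e+00,  3.00419247e-01,  1.52150491e+00,  1.09082046e-05,
        1.32071156e+00, -6.65841488e-02]), 'qd': array([ 2.17289466e-03, -2.73166707e-03,  5.02546878e-05,  2.48926693e-04,
       -3.27417567e-04, -1.27065443e-03]), 'effort': array([ 2.44783005e-03, -5.32644081e+01, -3.53281724e+01,  7.09545286e-02,
        2.34382198e-02, -7.28156692e-05]), 'eef_pos': array([ 159.7404004 , -526.0096414 ,  169.64701654]), 'eef_rot': array([-3.14055261e+00, -7.99426292e-05,  2.94780724e-01]), 'wrist_force': array([-0.09995041, -0.41422254,  0.28969111]), 'moment': array([-0.02469269,  0.00859639,  0.01772504]), 'finger_force': 0.0, 'finger_gap': 94.08744559129035}
```

View pics/top0.png

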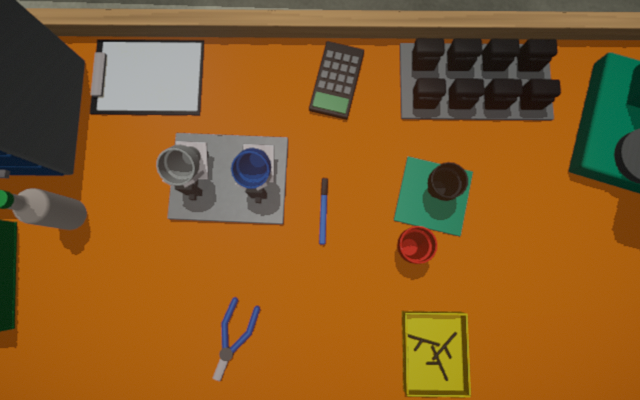

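View pics/scene0.png

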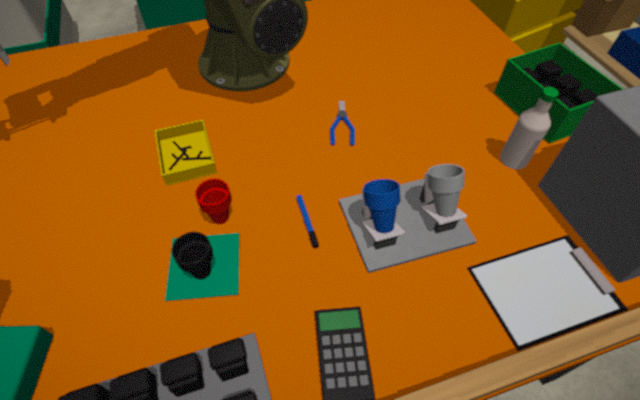

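Top view: grey at (180,165) and blue at (252,168) lean in the rack towards the robot (image down). Black stands at (447,181), off-centre on the pad (434,196), and red is at (417,245). The scene view agrees. Next I'll fit the rims.

```bash
python3 - <<'E'
from h import *
from scipy.optimize import least_squares
d=np.load("top0.npz");P=d["P"];f=d["f"];hsv=cv2.cvtColor(f,cv2.COLOR_BGR2HSV)
for n,(u,v) in dict(grey=(180,165),blue=(252,168),black=(447,181),red=(417,245)).items():
    p=P[v-30:v+30,u-32:u+32].reshape(-1,3); 
    zt=np.percentile(p[:,2],99.5)
    if n in("black","red"):
        q=p[(p[:,2]>zt-6)]
        g=lambda x,q=q:np.hypot(q[:,0]-x[0],q[:,1]-x[1])-30.5
        s=least_squares(g,[q[:,0].mean(),q[:,1].mean()],loss="soft_l1")
        print(n,zt,s.x,np.abs(g(s.x)).mean(),len(q))
    else:
        # rim plane points: tilted axis, towards rack -x (assume ~ world -x), extreme along axis
        for yaw in(-.1,-.05,0,.05,.1):
            a=np.array([-np.sin(np.radians(28))*np.cos(yaw),-np.sin(np.radians(28))*np.sin(yaw),np.cos(np.radians(28))])
            t=p@a; tm=np.percentile(t,99.5); q=p[t>tm-5]
            e1=np.array([np.cos(np.radians(28))*np.cos(yaw),np.cos(np.radians(28))*np.sin(yaw),np.sin(np.radians(28))]); e2=np.cross(a,e1)
            A,B=q@e1,q@e2
            g=lambda x:np.hypot(A-x[0],B-x[1])-30.5
            s=least_squares(g,[A.mean(),B.mean()],loss="soft_l1")
            print(n,yaw,tm,(e1*s.x[0]+e2*s.x[1]+a*tm).round(1),np.abs(g(s.x)).mean(),len(q))
# rack board, pad
m=(np.abs(P[...,2]-12)<4)&(hsv[...,1]<60); m[:, :150]=0;m[:,300:]=0;m[:125]=0;m[235:]=0
q=P[m][:,:2].astype(np.float32);print("rack",cv2.minAreaRect(q),len(q))
m=(hsv[...,0]>65)&(hsv[...,0]<95)&(hsv[...,1]>100);m[:,:380]=0;m[:,490:]=0;m[:140]=0;m[250:]=0
q=P[m];print("pad",cv2.minAreaRect(q[:,:2].astype(np.float32)),np.median(q[:,2]))
E
```

```text
grey -0.1 -159.01792749909998 [609.3 249.5 129. ] 11.561759646696698 249
grey -0.05 -166.12785451024422 [609.5 249.4 128.9] 10.929687147750453 253
grey 0 -172.41609845454013 [609.5 249.4 128.8] 10.309338527709103 257
grey 0.05 -177.50353422754947 [609.3 249.3 129.2] 10.129097697607012 249
grey 0.1 -181.8117415962604 [609.1 249.2 129.6] 10.602000721403702 224
blue -0.1 505.49229448753266 [465.7  22.9 817.7] 1.628539468612189e-06 21
blue -0.05 504.6327443831805 [464.7  23.9 817.7] 1.2008491623305417e-06 21
blue 0 504.29410957329577 [463.7  24.9 817.7] 4.772012580644969e-07 21
blue 0.05 504.47723646854547 [464.7 -17.3 817.7] 4.109420288500587e-07 21
blue 0.1 505.1816673470622 [465.7 -16.2 817.7] 2.773840268588401e-06 21
black 95.55745322249611 [ 599.16869532 -211.91117931] 17.23382173924634 243
red 88.45259302970467 [ 488.44012977 -156.89953559] 8.740405459561446 240
rack ((617.74365234375, 186.9136505126953), (218.17861938476562, 169.23268127441406), 87.98542785644531) 6044
pad ((522.9769897460938, -159.30331420898438), (165.03192138671875, 321.06927490234375), 52.92343521118164) 6.430277276242919
```

```bash
cat > fit.py <<'E'
from h import *
from scipy.optimize import least_squares
def ring(p,a,c0,rim=None):
    """points p, axis a, approx rim centre c0 -> refined rim centre"""
    a=a/np.linalg.norm(a); e1=np.cross([0,1,0],a); e1/=np.linalg.norm(e1); e2=np.cross(a,e1); c=np.array(c0,float)
    for k in range(8):
        w=6 if k>3 else 10
        q=p-c; t=q@a; A=q@e1;B=q@e2; r=np.hypot(A,B)
        m=(np.abs(t)<5)&(r>30.5-w)&(r<30.5+w)
        g=lambda x:np.hypot(A[m]-x[0],B[m]-x[1])-30.5
        s=least_squares(g,[0,0],loss="soft_l1"); c=c+e1*s.x[0]+e2*s.x[1]
    return c,np.abs(g([0,0])).mean(),m.sum(),np.median(t[m])
E
python3 - <<'E'
from fit import *
for cam_ in("top","scene"):
    d=np.load(cam_+"0.npz");P=d["P"][d["z"]>0].reshape(-1,3)
    yw=np.radians(-2);t=np.radians(28)
    a=np.array([-np.sin(t)*np.cos(yw),-np.sin(t)*np.sin(yw),np.cos(t)])
    for n,c0,ax in(("grey",(609,249,126),a),("blue",(605,125,126),a),("black",(560,-215,92),np.array([0,0,1.])),("red",(470,-165,86),np.array([0,0,1.]))):
        q=P[np.linalg.norm(P[:,:2]-np.array(c0[:2]),axis=1)<80]; hi=q[q[:,2]>75]
        if n in("black","red"): 
            c0=(*np.median(hi[:,:2],0),c0[2])
        print(cam_,n,c0,ring(P,ax,c0))
f=np.load("top0.npz")["f"]
cv2.imwrite("pics/crop.png",np.hstack([cv2.resize(f[130:230,150:310],None,fx=2.5,fy=2.5,interpolation=3),cv2.resize(f[150:270,390:490],(333,250*1),interpolation=3) if 0 else cv2.resize(f[150:275,385:485],(200,250),interpolation=3),]))
r=cv2.resize(f[150:275,385:485],None,fx=4,fy=4,interpolation=3);cv2.imwrite("pics/crop2.png",r)
E
```

```text
top grey (609, 249, 126) (array([610.58582966, 249.26666096, 126.83773867]), np.float64(0.8751582904224829), np.int64(283), np.float64(-0.1510622669497341))
top blue (605, 125, 126) (array([606.52884056, 125.65725486, 126.80020747]), np.float64(0.8601607598485548), np.int64(267), np.float64(-0.11931289483319656))
top black (np.float64(590.7764168238425), np.float64(-202.28162209657373), 92) (array([ 599.19045953, -211.89995172,   92.        ]), np.float64(0.8875857255803877), np.int64(262), np.float64(-0.04092125581291839))
top red (np.float64(487.30611939435846), np.float64(-161.90126391862847), 86) (array([ 488.4532901 , -156.96849782,   86.        ]), np.float64(0.896098810146319), np.int64(243), np.float64(-0.12898546757412532))
scene grey (609, 249, 126) (array([610.44663218, 246.69702383, 126.81145433]), np.float64(0.9929982160565577), np.int64(278), np.float64(-1.1893559875166746))
scene blue (605, 125, 126) (array([606.43335889, 123.116968  , 126.79660845]), np.float64(0.943794056221156), np.int64(278), np.float64(-1.0831213541559843))
scene black (np.float64(584.8527030597642), np.float64(-207.82404262123129), 92) (array([ 599.96726753, -214.90035194,   92.        ]), np.float64(0.9032743942413076), np.int64(299), np.float64(-0.19133306101753078))
scene red (np.float64(490.19993061563093), np.float64(-160.07839250382352), 86) (array([ 489.08331565, -160.14280136,   86.        ]), np.float64(0.9003353806549281), np.int64(250), np.float64(-0.3050114338105345))
```

View pics/crop2.png

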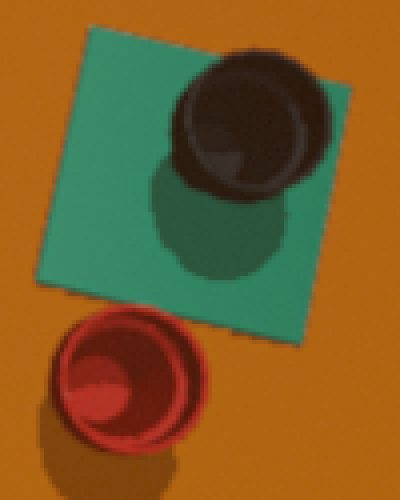

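The crop shows black and red standing upright: the black rim is at crop pixel (252,125), the red rim at (130,380), and the pad is visible in full. The rim heights match the given sizes. The arm can't tilt, so the plan is:

1. Grip each leaning shell across the rack's y axis and lift it along its own axis.
2. Press its base edge on the table and move +x to pivot it upright.
3. Regrip it upright and nest it.

Emit:
move_arm(
  moves=[
    [0.66, -0.608, -0.04, 0.328],
    [0.66, -0.608, -0.04, 0.328],
    [0.66, -0.608, -0.04, 0.328],
    [0.66, -0.608, -0.04, 0.328],
    [0.66, -0.608, -0.04, 0.328],
    [0.66, -0.608, -0.04, 0.328],
    [0.66, -0.608, -0.04, 0.328],
    [0.66, -0.608, -0.04, 0.328],
    [0.66, -0.608, -0.04, 0.328],
    [0.66, -0.608, -0.04, 0.328],
    [0.66, -0.608, -0.04, 0.328],
    [0.66, -0.608, -0.04, 0.328],
  ],
  jaw=0.094,
  squeeze=6,
)

```text
clock: 1.3
eef_pos: [463.5, -8.6, 196.9]
eef_rot: [3.142, -0.0, -0.033]
wrist_force: [-0.1, -1.0, -0.3]
finger_gap: 94.1
finger_force: 0.0
```

```bash
cat > go.py <<'E'
import sys
from h import *
s=manip.read_state(); r=s["eef_rot"]; p=s["eef_pos"]
t=np.array([float(x) for x in sys.argv[1:4]]); yaw=float(sys.argv[4]) if len(sys.argv)>4 else r[2]
M=R.from_euler("xyz",r).as_matrix(); d=M.T@(t-p)
print("t",s["clock"],"pos",p.round(1),"rot",r.round(3),"gap",round(s["finger_gap"],1),"F",s["finger_force"],s["wrist_force"].round(1))
print("shift",(d/1000).round(4),"turn",round((r[2]-yaw+np.pi)%(2*np.pi)-np.pi,3),"world d",(t-p).round(1))
E
python3 go.py 615 248 200 -.033
```

```text
t 1.3 pos [463.5  -8.6 196.9] rot [ 3.142 -0.    -0.033] gap 94.1 F 0.0 [-0.1 -1.  -0.3]
shift [ 0.1429 -0.2614 -0.0031] turn 0.0 world d [151.5 256.6   3.1]
```

Emit:
move_arm(
  moves=[
    [0.143, -0.26, 0, 0],
    [0.143, -0.26, 0, 0],
    [0.143, -0.26, 0, 0],
    [0.143, -0.26, 0, 0],
    [0.143, -0.26, 0, 0],
    [0.143, -0.26, 0, 0],
    [0.143, -0.26, 0, 0],
    [0.143, -0.26, 0, 0],
  ],
)

```text
clock: 2.1
eef_pos: [614.3, 244.8, 195.4]
eef_rot: [3.141, 0.002, -0.032]
wrist_force: [-0.7, -0.1, 0.1]
finger_gap: 93.8
finger_force: 0.0
```

```bash
python3 go.py 615 248 99 -.033
```

```text
t 2.1 pos [614.3 244.8 195.4] rot [ 3.141e+00  2.000e-03 -3.200e-02] gap 93.8 F 0.0 [-0.7 -0.1  0.1]
shift [ 0.0008 -0.0033  0.0964] turn 0.001 world d [  0.7   3.2 -96.4]
```

Emit:
move_arm(
  moves=[
    [0.001, -0.002, 0.04, 0],
    [0.001, -0.002, 0.075, 0],
    [0.001, -0.002, 0.097, 0],
    [0.001, -0.002, 0.097, 0],
    [0.001, -0.002, 0.097, 0],
  ],
)

```text
clock: 2.6
eef_pos: [615.9, 245.6, 101.3]
eef_rot: [-3.141, -0.001, -0.034]
wrist_force: [0.3, -0.3, 0.1]
finger_gap: 93.6
finger_force: 0.0
```

```bash
python3 go.py 615 248 99 -.033; python3 - <<'E'
from h import *
c=cam("wrist"); cv2.imwrite("pics/w1.png",c["frame"])
E
```

```text
t 2.6 pos [615.9 245.6 101.3] rot [-3.141e+00 -1.000e-03 -3.400e-02] gap 93.6 F 0.0 [ 0.3 -0.3  0.1]
shift [-0.001  -0.0024  0.0023] turn -0.001 world d [-0.9  2.4 -2.3]
```

View pics/w1.png

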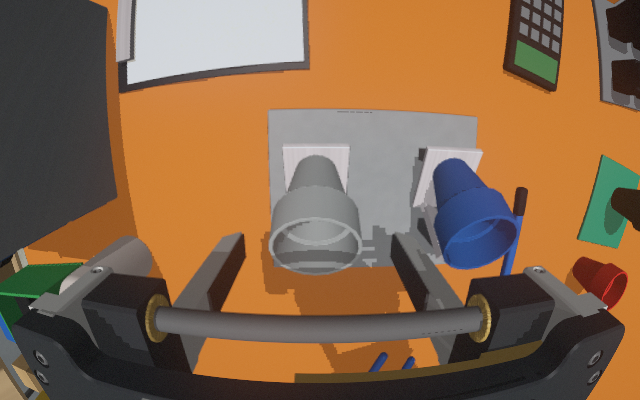

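The wrist view shows the grey mouth centred at u≈316, between fingertips at 243 and 393 (midpoint 318), so I can close.

Emit:
move_arm(
  moves=[
    [0, 0, 0.002, 0],
    [0, 0, 0.002, 0],
    [0, 0, 0.002, 0],
    [0, 0, 0.002, 0],
    [0, 0, 0.002, 0],
    [0, 0, 0.002, 0],
  ],
  jaw=0.055,
  squeeze=6,
)

```text
clock: 3.25
eef_pos: [615.7, 246.5, 97.9]
eef_rot: [-3.141, -0.0, -0.033]
wrist_force: [1.5, 1.5, 0.2]
finger_gap: 55.7
finger_force: 0.7
```

```bash
python3 - <<'E'
from h import *
c=cam("wrist"); a=c["frame"]
d=cam("scene"); b=d["frame"]; 
a=a[100:350,180:500]; b=cv2.resize(b[120:270,340:500],(267,250))
cv2.imwrite("pics/w2.png",np.hstack([a,b]))
s=manip.read_state();print(s["finger_gap"],s["finger_force"],s["eef_pos"])
E
```

```text
55.08530836676305 0.7592385736319329 [615.74130247 246.61736508  97.99257565]
```

View pics/w2.png

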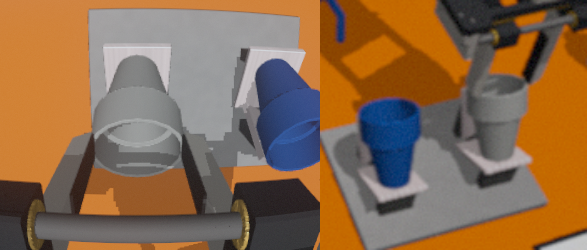

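```bash
cat > pose.py <<'E'
from fit import *
def shellfit(P,c0,a0,span=75):
    """fit origin+axis of shell by outer profile & inner surfaces; unknowns rim centre(3), axis tilt(2)"""
    q=P[np.linalg.norm(P-(np.array(c0)-43*np.array(a0)),axis=1)<span]
    def prof(s): # outer radius by s from base
        return np.where(s<56,17.5+9.5*s/56,32.)
    def res(x):
        a=np.array([x[3],x[4],np.sqrt(max(1e-6,1-x[3]**2-x[4]**2))]); v=q-x[:3]; s=v@a+86
        r=np.linalg.norm(v-np.outer(v@a,a),axis=1)
        dout=np.where((s>0)&(s<86),r-prof(s),50.)
        din=np.where((s>3)&(s<86),r-np.where(s<56,14.5+9.5*s/56,29.),50.)
        dr=np.where(np.abs(r-30.5)<4,s-86,50.)
        D=np.stack([dout,din,dr]);k=np.argmin(np.abs(D),0)
        d=D[k,np.arange(len(q))]
        return np.clip(d,-6,6)
    from scipy.optimize import minimize
    f=lambda x:np.sum(np.minimum(np.abs(res(x)),6))
    x=np.r_[c0,a0[0],a0[1]]
    for _ in range(3):
        S=np.vstack([x]+[x+np.eye(5)[i]*([8,8,8,.1,.1][i]) for i in range(5)])
        x=minimize(f,x,method="Nelder-Mead",options=dict(initial_simplex=S,maxiter=600)).x
    r=np.abs(res(x)); 
    return x.round(3),(r<3).sum(),r[r<3].mean().round(2)
E
python3 - <<'E'
from pose import *
t=np.radians(28);a=(-.469,.0155,.883)
d=np.load("scene0.npz");P=d["P"][d["z"]>0];print("before",shellfit(P,(610.5,248,126.8),a))
c=cam("scene");P=pts(c)[c["z_map"]>0];np.savez("scene1.npz",P=P,f=c["frame"])
print("now",shellfit(P,(610.5,248,126.8),a), shellfit(P,(640,248,130),(0,0,1)))
print("blue",shellfit(P,(606.5,124,126.8),a))
E
```

```text
before (array([ 6.11787e+02,  2.47720e+02,  1.27103e+02, -4.66000e-01,
        1.00000e-02]), np.int64(1560), np.float64(0.76))
now (array([ 6.11812e+02,  2.47088e+02,  1.27304e+02, -4.69000e-01,
        4.00000e-03]), np.int64(1444), np.float64(0.75)) (array([ 6.09756e+02,  2.44127e+02,  1.26218e+02, -4.73000e-01,
       -6.00000e-03]), np.int64(1464), np.float64(0.76))
blue (array([ 6.05043e+02,  1.23405e+02,  1.26310e+02, -4.67000e-01,
        1.20000e-02]), np.int64(1575), np.float64(0.69))
```

Emit:
move_arm(
  moves=[
    [0, 0, 0, 0],
    [0, 0, 0, 0],
    [0, 0, 0, 0],
  ],
  jaw=0.03,
  squeeze=8,
)

```text
clock: 3.7
eef_pos: [615.8, 245.8, 98.5]
eef_rot: [3.141, -0.0, -0.033]
wrist_force: [0.0, 0.0, 0.2]
finger_gap: 34.3
finger_force: 0.0
```

```bash
python3 - <<'E'
from pose import *
s=manip.read_state();print(s["finger_gap"],s["finger_force"],s["eef_pos"],s["wrist_force"])
a=(-.469,.0155,.883)
c=cam("scene");P=pts(c)[c["z_map"]>0];np.savez("scene1.npz",P=P,f=c["frame"])
print("now",shellfit(P,(610.5,248,126.8),a))
w=cam("wrist")["frame"]
cv2.imwrite("pics/w3.png",np.hstack([cv2.resize(w[180:320,220:420],(400,280),interpolation=3),cv2.resize(c["frame"][130:250,390:490],(300,360))[:280]]))
E
```

```text
34.30277116304614 0.0 [615.77813958 245.78224361  98.54833912] [0.01526387 0.04355272 0.22286025]
now (array([ 6.12303e+02,  2.48837e+02,  1.27094e+02, -4.65000e-01,
        2.40000e-02]), np.int64(1413), np.float64(0.78))
```

View pics/w3.png

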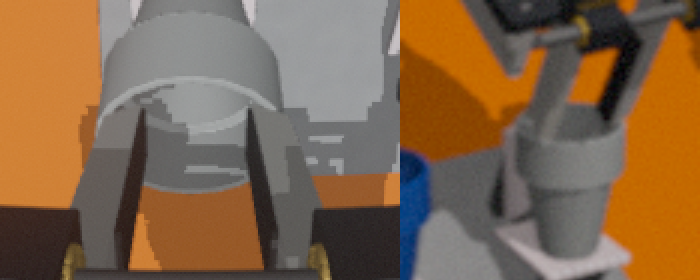

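```bash
cat >> h.py <<'E'
def wpts(c):
    z=c["z_map"]; h,w=z.shape; u,v=np.meshgrid(np.arange(w),np.arange(h))
    x,y=(u-c["cx"])/c["fx"],(v-c["cy"])/c["fy"]; th=np.hypot(x,y)+1e-9; k=np.tan(np.clip(th,0,1.5))/th
    p=np.stack([x*k*z,y*k*z,z],-1)
    o=np.array(c["orientation"]); M=o if o.shape==(3,3) else R.from_euler("xyz",o).as_matrix()
    return p@M.T+np.array(c["origin"])
E
python3 - <<'E'
from h import *
c=cam("wrist");P=wpts(c);print(c["origin"],c["orientation"],c["fx"])
for u,v in((286,236),(280,250),(350,240),(315,274),(305,274),(316,225),(270,245),(265,270),(362,260)): print(u,v,P[v,u].round(1),c["z_map"][v,u])
# scene camera: points inside mouth region on fingers
d=cam("scene");Q=pts(d)
# scene crop scale 3 : (540,140)->( (540-400)/3+390, 140/3+130)
for u,v in((438,172),(442,160),(449,175),(462,160),(470,150),(450,166)): print(u,v,Q[v,u].round(1),d["frame"][v,u])
E
```

```text
[695.06087607 243.66935479 311.56428514] [ 2.86395072e+00  4.30768806e-05 -1.60429465e+00] 309.70691628693146
286 236 [625.4 265.1 139.4] 184.89613
280 250 [625.2 266.5 159.1] 166.01442
350 240 [624.1 227.2 145.6] 178.94012
315 274 [582.8 249.4 110.7] 223.97762
305 274 [583.3 256.7 111.3] 223.34744
316 225 [608.9 247.9  76.8] 249.39697
270 245 [625.2 273.  152. ] 172.89766
265 270 [625.4 271.1 182.2] 143.72382
362 260 [623.8 223.6 171.5] 154.05374
438 172 [624.3 219.  150.2] [84 87 90]
442 160 [624.7 218.1 181.7] [76 79 81]
449 175 [601.6 267.6  97.8] [86 85 85]
462 160 [623.2 261.8 164.4] [34 35 33]
470 150 [626.4 266.6 190.8] [86 82 86]
450 166 [592.8 270.4 112.7] [85 84 79]
```

The depth check shows the fingers at x 608–625, |dy|≈17, which is inside the mouth. They passed through the thin collar as they closed, most likely because they closed too fast. The shell itself hasn't moved. I'll back out, reopen and close slowly in small jaw steps.

Emit:
move_arm(
  moves=[
    [0, 0, 0, 0],
    [0, 0, 0, 0],
    [0, 0, -0.03, 0],
    [0, 0, -0.06, 0],
    [0, 0, -0.06, 0],
  ],
  jaw=0.022,
  squeeze=3,
)

```text
clock: 4.4
eef_pos: [617.2, 247.0, 162.4]
eef_rot: [-3.139, -0.006, -0.033]
wrist_force: [0.4, -0.5, 0.2]
finger_gap: 21.8
finger_force: 0.0
```

Emit:
move_arm(
  moves=[
    [0, -0.001, 0, 0],
    [0, -0.001, 0, 0],
    [0, -0.001, 0, 0],
    [0, -0.001, 0, 0],
    [0, -0.001, 0, 0],
    [0, -0.001, 0.03, 0],
    [0, -0.001, 0.06, 0],
    [0, -0.001, 0.06, 0],
  ],
  jaw=0.094,
)

```text
clock: 5.2
eef_pos: [613.7, 246.7, 93.6]
eef_rot: [3.139, 0.007, -0.033]
wrist_force: [-0.2, 0.6, -0.1]
finger_gap: 82.7
finger_force: 0.0
```

Emit:
move_arm(
  moves=[
    [0, 0, 0, 0],
    [0, 0, 0, 0],
    [0, 0, 0, 0],
  ],
  jaw=0.07,
  squeeze=3,
)

```text
clock: 5.5
eef_pos: [616.3, 247.6, 99.6]
eef_rot: [-3.141, -0.002, -0.033]
wrist_force: [0.1, 0.6, -0.5]
finger_gap: 70.5
finger_force: 0.0
```

Emit:
move_arm(
  moves=[
    [0, 0, 0, 0],
    [0, 0, 0, 0],
  ],
  jaw=0.065,
)

```text
clock: 5.7
eef_pos: [615.8, 247.5, 98.4]
eef_rot: [-3.141, -0.001, -0.033]
wrist_force: [1.0, -0.1, -0.0]
finger_gap: 65.2
finger_force: 0.0
```

Emit:
move_arm(
  moves=[
    [0, 0, 0, 0],
    [0, 0, 0, 0],
    [0, 0, 0, 0],
  ],
  jaw=0.063,
)

```text
clock: 6.0
eef_pos: [615.6, 247.4, 97.8]
eef_rot: [-3.142, 0.0, -0.033]
wrist_force: [-0.0, -0.1, 0.0]
finger_gap: 63.4
finger_force: 0.0
```

Emit:
move_arm(
  moves=[
    [0, 0, 0, 0],
    [0, 0, 0, 0],
    [0, 0, 0, 0],
  ],
  jaw=0.061,
)

```text
clock: 6.3
eef_pos: [615.7, 247.4, 97.8]
eef_rot: [-3.142, 0.0, -0.033]
wrist_force: [0.8, 0.3, -0.3]
finger_gap: 61.0
finger_force: 0.0
```

```bash
python3 - <<'E'
from pose import *
s=manip.read_state();print(s["finger_gap"],s["finger_force"],s["eef_pos"])
c=cam("scene");P=pts(c)[c["z_map"]>0]
print("grey",shellfit(P,(611.8,247.1,126.8),(-.469,.0155,.883)))
w=cam("wrist");W=wpts(w);f=w["frame"]
m=(W[...,0]>600)&(W[...,0]<628)&(W[...,2]>105)&(np.abs(W[...,1]-247)<60)&(W[...,2]<175)
q=W[m]
for z in range(105,175,10):
    b=q[(q[:,2]>=z)&(q[:,2]<z+10)]; y=b[:,1]-247.4
    print(z,len(b),np.sort(y[y>0])[[0,len(y[y>0])//2,-1]].round(1) if (y>0).any() else "",np.sort(y[y<0])[[0,-1]].round(1) if (y<0).any() else "", b[:,0].mean().round(1) if len(b) else "")
E
```

```text
60.986229038785474 0.0 [615.66636212 247.36993946  97.79814145]
grey (array([ 6.10541e+02,  2.44846e+02,  1.26193e+02, -4.65000e-01,
        8.00000e-03]), np.int64(1475), np.float64(0.77))
105 184 [23.9 27.4 29.2] [-30.5 -22.9] 605.6
115 236 [26.4 29.1 32.1] [-30.8 -25.5] 610.6
125 372 [20.5 28.7 34.5] [-35.2 -19.4] 620.0
135 382 [20.4 31.8 42. ] [-42.4 -18.1] 621.6
145 447 [30.  32.3 42.4] [-42.5 -29.6] 621.1
155 520 [30.2 32.6 42.5] [-42.6 -29.8] 621.4
165 611 [30.1 32.4 42.7] [-42.8 -29.9] 621.3
```

Emit:
move_arm(
  moves=[
    [0, 0, 0, 0],
    [0, 0, 0, 0],
  ],
  jaw=0.06,
)

```text
clock: 6.6
eef_pos: [615.7, 247.4, 97.8]
eef_rot: [-3.142, 0.0, -0.033]
wrist_force: [0.5, -0.3, 0.3]
finger_gap: 60.0
finger_force: 0.0
```

Emit:
move_arm(
  moves=[
    [0, 0, 0, 0],
    [0, 0, 0, 0],
  ],
  jaw=0.059,
)

```text
clock: 6.8
eef_pos: [615.6, 247.4, 97.8]
eef_rot: [3.142, 0.0, -0.033]
wrist_force: [-0.1, 0.9, -0.5]
finger_gap: 58.9
finger_force: 0.0
```

Emit:
move_arm(
  moves=[
    [0, 0, 0, 0],
    [0, 0, 0, 0],
  ],
  jaw=0.058,
)

```text
clock: 7.0
eef_pos: [615.6, 247.4, 97.8]
eef_rot: [3.142, 0.0, -0.033]
wrist_force: [-0.1, -0.0, 0.2]
finger_gap: 58.4
finger_force: 0.0
```

Emit:
move_arm(
  moves=[
    [0, 0, 0, 0],
    [0, 0, 0, 0],
  ],
  jaw=0.056,
)

```text
clock: 7.2
eef_pos: [615.7, 247.4, 97.9]
eef_rot: [-3.142, -0.0, -0.033]
wrist_force: [0.1, 0.2, -0.2]
finger_gap: 55.9
finger_force: 0.2
```

Emit:
move_arm(
  moves=[
    [0, 0, 0, 0],
    [0, 0, 0, 0],
  ],
  jaw=0.055,
)

```text
clock: 7.4
eef_pos: [615.7, 247.4, 97.9]
eef_rot: [-3.142, -0.0, -0.033]
wrist_force: [-0.4, 0.0, -0.3]
finger_gap: 54.9
finger_force: 0.7
```

```bash
python3 - <<'E'
from h import *
s=manip.read_state();print(s["finger_gap"],s["finger_force"])
w=cam("wrist");f=w["frame"];W=wpts(w)
q=cv2.resize(f[200:290,260:375],None,fx=6,fy=6,interpolation=cv2.INTER_NEAREST);cv2.imwrite("pics/w4.png",q)
E
```

```text
54.94574428228331 0.7303518243134022
```

View pics/w4.png

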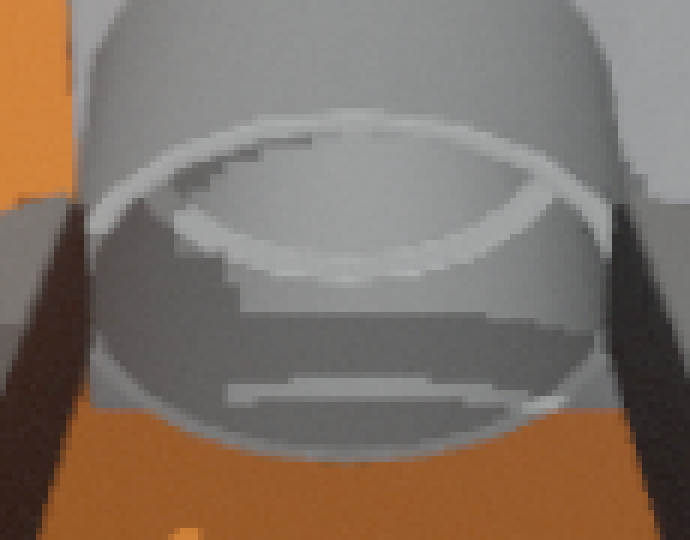

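Emit:
move_arm(
  moves=[
    [0, 0, 0, 0],
    [0, 0, 0, 0],
    [0, 0, 0, 0],
  ],
  jaw=0.053,
)

```text
clock: 7.75
eef_pos: [615.7, 247.5, 98.0]
eef_rot: [-3.141, -0.0, -0.033]
wrist_force: [-0.3, 1.5, 2.3]
finger_gap: 53.1
finger_force: 2.1
```

Emit:
move_arm(
  moves=[
    [-0.002, 0, -0.004, 0],
    [-0.005, 0, -0.009, 0],
    [-0.007, 0, -0.013, 0],
    [-0.007, 0, -0.013, 0],
  ],
)

```text
clock: 8.15
eef_pos: [608.7, 247.7, 111.8]
eef_rot: [-3.141, -0.001, -0.033]
wrist_force: [-0.1, -0.2, -0.0]
finger_gap: 53.2
finger_force: 0.0
```

```bash
python3 - <<'E'
from pose import *
s=manip.read_state();print(s["finger_gap"],s["finger_force"],s["eef_pos"],s["wrist_force"])
c=cam("scene");P=pts(c)[c["z_map"]>0]
print("grey",shellfit(P,(611.8,247.1,126.8),(-.469,.0155,.883)))
print("grey",shellfit(P,(604.8,247.1,139.8),(-.469,.0155,.883)))
E
```

```text
53.19356940169833 0.0 [608.74453983 247.70908401 111.81401446] [-0.07464119 -0.16851698 -0.03680786]
grey (array([ 6.09760e+02,  2.45311e+02,  1.25885e+02, -4.82000e-01,
        1.70000e-02]), np.int64(1556), np.float64(0.76))
grey (array([ 6.11892e+02,  2.48041e+02,  1.27475e+02, -4.69000e-01,
        1.60000e-02]), np.int64(1530), np.float64(0.71))
```

Emit:
move_arm(
  moves=[
    [0, 0, 0, 0],
    [0, 0, 0, 0],
    [0, 0, 0, 0],
    [0.007, 0, 0.013, 0],
    [0.007, 0, 0.013, 0],
    [0.007, -0.012, 0.013, 0],
    [0.007, -0.015, 0.013, 0],
    [0.007, -0.017, 0.013, 0],
    [0.007, -0.019, 0.013, 0],
    [0.007, -0.019, 0.013, 0],
  ],
  jaw=0.094,
)

```text
clock: 9.2
eef_pos: [616.3, 266.6, 98.0]
eef_rot: [-3.142, -0.0, -0.033]
wrist_force: [1.5, -1.0, -0.6]
finger_gap: 94.0
finger_force: 0.0
```

```bash
python3 - <<'E'
from pose import *
s=manip.read_state();print(s["finger_gap"],s["finger_force"],s["eef_pos"],s["wrist_force"])
for n in("scene","top"):
    c=cam(n);P=pts(c)[c["z_map"]>0]
    for i in((611.8,247.1,126.8),(610.8,252.1,126)): print(n,shellfit(P,i,(-.469,.0155,.883)))
E
```

```text
94.01035520994441 0.037865225749555975 [616.29792127 266.60062696  98.00658459] [ 1.52968559 -1.02958978 -0.59666059]
scene (array([ 6.09985e+02,  2.44696e+02,  1.25869e+02, -4.84000e-01,
        5.00000e-03]), np.int64(1464), np.float64(0.77))
scene (array([ 6.11987e+02,  2.48057e+02,  1.26910e+02, -4.69000e-01,
        1.20000e-02]), np.int64(1444), np.float64(0.75))
top (array([ 6.12381e+02,  2.46960e+02,  1.26827e+02, -4.49000e-01,
        1.20000e-02]), np.int64(712), np.float64(0.88))
top (array([ 6.13529e+02,  2.47413e+02,  1.26979e+02, -4.24000e-01,
        2.30000e-02]), np.int64(705), np.float64(0.89))
```

Emit:
move_arm(
  moves=[
    [0.0, 0.019, 0, 0],
    [0.003, 0.019, 0.005, 0],
    [0.006, 0.019, 0.009, 0],
    [0.006, 0.019, 0.009, 0],
  ],
  jaw=0.066,
)

```text
clock: 9.7
eef_pos: [621.7, 246.9, 87.9]
eef_rot: [3.141, 0.001, -0.034]
wrist_force: [0.1, 0.2, -0.3]
finger_gap: 67.3
finger_force: 0.0
```

Emit:
move_arm(
  moves=[
    [0, 0, 0, 0],
    [0, 0, 0, 0],
    [0, 0, 0, 0],
  ],
  jaw=0.06,
)

```text
clock: 10.0
eef_pos: [621.6, 247.4, 88.9]
eef_rot: [-3.142, -0.0, -0.033]
wrist_force: [0.5, -0.2, -0.5]
finger_gap: 64.0
finger_force: 3.0
```

Emit:
move_arm(
  moves=[
    [0, 0, 0, 0],
    [0, 0, 0, 0],
    [0, 0, 0, 0],
  ],
  jaw=0.057,
)

```text
clock: 10.3
eef_pos: [621.7, 247.2, 88.9]
eef_rot: [-3.142, -0.0, -0.033]
wrist_force: [-0.0, 0.3, -0.6]
finger_gap: 63.9
finger_force: 3.0
```

Emit:
move_arm(
  moves=[
    [0, 0, 0, 0],
    [0, 0, 0, 0],
    [0, 0, 0, 0],
  ],
  jaw=0.055,
)

```text
clock: 10.6
eef_pos: [621.7, 247.2, 88.9]
eef_rot: [-3.142, -0.0, -0.033]
wrist_force: [0.2, -0.7, -0.5]
finger_gap: 64.0
finger_force: 3.0
```

Emit:
move_arm(
  moves=[
    [0, 0, 0, 0],
    [0, 0, 0, 0],
    [0, 0, 0, 0],
  ],
  jaw=0.053,
)

```text
clock: 10.9
eef_pos: [621.7, 247.2, 88.8]
eef_rot: [-3.142, -0.0, -0.033]
wrist_force: [0.6, -0.4, -1.6]
finger_gap: 63.7
finger_force: 3.0
```

At this deeper pose, with the grasp point 22 mm below the rim, the fingers stop at 64.0 mm with a steady 3 N. That's a real grip on the collar. Now lift along the axis, then straight up.

Emit:
move_arm(
  moves=[
    [0, 0, 0, 0],
    [-0.002, 0, -0.004, 0],
    [-0.007, 0, -0.013, 0],
    [-0.014, 0, -0.026, 0],
    [-0.019, 0, -0.045, 0],
    [-0.019, 0, -0.07, 0],
    [-0.019, 0, -0.09, 0],
    [-0.019, 0, -0.1, 0],
    [-0.019, 0, -0.1, 0],
  ],
  squeeze=6,
)

```text
clock: 11.8
eef_pos: [602.9, 248.1, 190.8]
eef_rot: [-3.141, -0.003, -0.033]
wrist_force: [-0.1, -0.3, 0.2]
finger_gap: 63.7
finger_force: 6.0
```

```bash
cat > look.py <<'E'
import sys
from pose import *
s=manip.read_state();print("t",s["clock"],"gap",round(s["finger_gap"],1),"ff",round(s["finger_force"],2),s["eef_pos"].round(1),"wf",s["wrist_force"].round(1))
c0=[float(x) for x in sys.argv[1:4]];a=[float(x) for x in sys.argv[4:6]];a.append((1-a[0]**2-a[1]**2)**.5)
for n in("scene","top"):
    c=cam(n);P=pts(c)[c["z_map"]>0];x,k,e=shellfit(P,c0,a)
    ax=np.array([x[3],x[4],(1-x[3]**2-x[4]**2)**.5]);print(n,"rim",x[:3].round(1),"axis",ax.round(3),"origin",(x[:3]-86*ax).round(1),k,e)
E
python3 look.py 592 248 227 -.469 .015
```

```text
t 11.8 gap 63.7 ff 6.0 [602.9 248.1 190.8] wf [-0.1 -0.3  0.2]
scene rim [590.7 248.4 230.1] axis [-0.42   0.01   0.907] origin [626.8 247.5 152.1] 1684 0.67
top rim [589.9 250.6 230.5] axis [-0.476  0.014  0.879] origin [630.8 249.4 154.9] 1047 0.72
```

Grey is held cleanly, tilted about 27°, with the pivot at s≈62. Next I'll carry it to open table near (440,80).

Emit:
move_arm(
  moves=[
    [-0.05, 0.05, 0, 0],
    [-0.157, 0.173, 0, 0],
    [-0.157, 0.173, 0, 0],
    [-0.157, 0.173, 0, 0],
    [-0.157, 0.173, 0.03, 0],
    [-0.157, 0.173, 0.08, 0],
    [-0.157, 0.173, 0.11, 0],
    [-0.157, 0.173, 0.125, 0],
    [-0.157, 0.173, 0.125, 0],
    [-0.157, 0.173, 0.125, 0],
  ],
)

```text
clock: 12.9
eef_pos: [439.8, 80.1, 63.9]
eef_rot: [3.141, 0.001, -0.033]
wrist_force: [-0.3, -0.4, -0.0]
finger_gap: 63.9
finger_force: 6.0
```

```bash
python3 look.py 427 78 105 -.45 .015; python3 go.py 440 80 50 -.033
```

```text
t 12.9 gap 63.9 ff 6.0 [439.8  80.1  63.9] wf [-0.3 -0.4 -0. ]
scene rim [429.8  81.7 104.8] axis [-0.303  0.008  0.953] origin [455.8  81.   22.9] 1112 0.73
top rim [427.  78. 105.] axis [-0.45   0.015  0.893] origin [465.7  76.7  28.2] 0 nan
t 13.0 pos [440.5  80.2  64.6] rot [-3.141e+00 -1.000e-03 -3.300e-02] gap 63.6 F 5.998401695396751 [ 0.5 -0.1 -0.2]
shift [-0.0005  0.0002  0.0146] turn -0.0 world d [ -0.5  -0.2 -14.6]pose.py:23: RuntimeWarning: Mean of empty slice.
  return x.round(3),(r<3).sum(),r[r<3].mean().round(2)
  ret = ret.dtype.type(ret / rcount)
```

The shell swung towards upright during the carry, with the tilt now about 18°. I'll ease the grip to 3 N, then do the table pivot.

Emit:
move_arm(
  moves=[
    [0, 0, 0, 0],
    [0, 0, 0.005, 0],
    [0, 0, 0.012, 0],
    [0, 0, 0.017, 0],
    [0, 0, 0.019, 0],
    [0, 0, 0.021, 0],
    [0, 0, 0.021, 0],
  ],
  squeeze=3,
)

```text
clock: 13.7
eef_pos: [440.1, 80.1, 42.8]
eef_rot: [-3.142, -0.0, -0.033]
wrist_force: [0.6, 0.2, 1.2]
finger_gap: 63.6
finger_force: 3.0
```

```bash
python3 look.py 430 81 85 -.28 .01 2>/dev/null
```

```text
t 13.7 gap 63.6 ff 3.0 [440.1  80.1  42.8] wf [0.6 0.2 1.2]
scene rim [429.6  81.7  89.5] axis [-0.262  0.022  0.965] origin [452.1  79.8   6.5] 1064 0.74
top rim [430.  81.  85.] axis [-0.28  0.01  0.96] origin [454.1  80.1   2.4] 0 nan
```

Emit:
move_arm(
  moves=[
    [0.003, 0, 0.001, 0],
    [0.006, 0, 0.001, 0],
    [0.009, 0, 0.001, 0],
    [0.012, 0, 0.001, 0],
    [0.014, 0, 0.002, 0],
    [0.014, 0, 0.002, 0],
  ],
)

```text
clock: 14.4
eef_pos: [454.4, 79.6, 40.9]
eef_rot: [-3.142, -0.0, -0.033]
wrist_force: [0.7, 0.1, 3.2]
finger_gap: 64.2
finger_force: 3.0
```

```bash
python3 look.py 450 81 88 -.05 .01 2>/dev/null
```

```text
t 14.4 gap 64.2 ff 3.01 [454.4  79.6  40.9] wf [0.7 0.1 3.2]
scene rim [445.4  80.9  88.9] axis [-0.126 -0.     0.992] origin [456.3  80.9   3.6] 1030 0.76
top rim [450.  81.  88.] axis [-0.05   0.01   0.999] origin [454.3  80.1   2.1] 0 nan
```

Emit:
move_arm(
  moves=[
    [0.003, 0, 0.001, 0],
    [0.006, 0, 0.002, 0],
    [0.009, 0, 0.002, 0],
    [0.01, 0, 0.003, 0],
    [0.01, 0, 0.003, 0],
  ],
)

```text
clock: 15.0
eef_pos: [464.2, 79.3, 37.8]
eef_rot: [-3.142, -0.0, -0.033]
wrist_force: [0.7, 0.1, 2.6]
finger_gap: 64.0
finger_force: 3.0
```

```bash
python3 look.py 460 81 86 -.02 .01 2>/dev/null
```

```text
t 15.0 gap 64.0 ff 3.0 [464.2  79.3  37.8] wf [0.7 0.1 2.6]
scene rim [456.7  80.4  86.1] axis [-0.009 -0.002  1.   ] origin [4.574e+02 8.060e+01 1.000e-01] 1054 0.79
top rim [460.  81.  86.] axis [-0.02  0.01  1.  ] origin [461.7  80.1   0. ] 0 nan
```

Grey now stands upright and flat (origin z 0.1). I'll release it, recentre and regrip.

Emit:
move_arm(
  moves=[
    [0, 0, 0, 0],
    [0, 0, 0, 0],
    [0, 0, 0, 0],
    [-0.0065, -0.001, -0.01, 0],
    [-0.0065, -0.001, -0.01, 0],
    [-0.0065, -0.001, -0.01, 0],
  ],
  jaw=0.075,
)

```text
clock: 15.7
eef_pos: [457.6, 80.6, 48.3]
eef_rot: [-3.142, -0.001, -0.033]
wrist_force: [0.0, 0.3, -0.2]
finger_gap: 75.2
finger_force: 0.0
```

```bash
python3 look.py 456.7 80.4 86 -.0 .0 2>/dev/null
```

```text
t 15.7 gap 75.2 ff 0.0 [457.6  80.6  48.3] wf [ 0.   0.3 -0.2]
scene rim [457.3  77.6  85.9] axis [-0.003 -0.002  1.   ] origin [ 4.575e+02  7.780e+01 -1.000e-01] 1100 0.83
top rim [456.7  80.4  86. ] axis [-0.  0.  1.] origin [456.7  80.4   0. ] 0 nan
```

Emit:
move_arm(
  moves=[
    [0, 0, 0, 0],
    [0, 0, 0, 0],
  ],
  jaw=0.066,
)

```text
clock: 16.0
eef_pos: [457.5, 80.5, 47.7]
eef_rot: [3.142, 0.0, -0.033]
wrist_force: [-0.8, 0.5, 0.3]
finger_gap: 66.1
finger_force: 0.0
```

Emit:
move_arm(
  moves=[
    [0, 0, 0, 0],
    [0, 0, 0, 0],
    [0, 0, 0, 0],
  ],
  jaw=0.06,
  squeeze=4,
)

```text
clock: 16.3
eef_pos: [457.5, 80.5, 47.7]
eef_rot: [-3.142, 0.0, -0.033]
wrist_force: [0.4, 0.1, -0.3]
finger_gap: 63.8
finger_force: 4.0
```

```bash
python3 go.py 460 79 160 -.033
```

```text
t 16.3 pos [457.5  80.5  47.7] rot [-3.142  0.    -0.033] gap 63.8 F 3.9951480799496153 [ 0.4  0.1 -0.3]
shift [ 0.0025  0.0014 -0.1123] turn -0.0 world d [  2.5  -1.5 112.3]
```

Emit:
move_arm(
  moves=[
    [0, 0, -0.01, 0],
    [0, 0, -0.04, 0],
    [0, 0, -0.08, 0],
    [0.012, 0.025, -0.12, 0],
    [0.03, 0.06, -0.13, 0],
    [0.05, 0.1, -0.13, 0],
    [0.07, 0.14, -0.13, 0],
    [0.09, 0.18, -0.13, 0],
    [0.11, 0.215, -0.13, 0],
    [0.13, 0.25, -0.13, 0],
    [0.145, 0.275, -0.13, 0],
    [0.151, 0.288, -0.13, 0],
  ],
  squeeze=6,
)

```text
clock: 17.5
eef_pos: [599.3, -214.5, 177.9]
eef_rot: [3.142, 0.0, -0.035]
wrist_force: [-0.5, -0.6, -0.5]
finger_gap: 63.7
finger_force: 6.0
```

Emit:
move_arm(
  moves=[
    [0, 0, 0, 0],
    [0, 0, 0, 0],
  ],
)

```text
clock: 17.7
eef_pos: [598.6, -211.8, 178.1]
eef_rot: [-3.141, 0.0, -0.033]
wrist_force: [0.7, 0.2, -0.7]
finger_gap: 63.6
finger_force: 6.0
```

```bash
cat > two.py <<'E'
import sys
from pose import *
s=manip.read_state();print("t",s["clock"],"gap",round(s["finger_gap"],1),"ff",round(s["finger_force"],2),s["eef_pos"].round(1),"wf",s["wrist_force"].round(1))
v=[float(x) for x in sys.argv[1:]]
for n in("scene","top"):
    c=cam(n);P=pts(c)[c["z_map"]>0]
    for i in range(0,len(v),3):
        x,k,e=shellfit(P,v[i:i+3],(0.,0.,1.),60);print(n,"rim",x[:3].round(1),"ax",x[3:].round(3),k,e,"ring",ring(P,np.array([x[3]+1e-9,x[4],1]),x[:3])[0].round(1))
E
python3 two.py 600 -213 216 599.6 -213.4 92 2>/dev/null
```

```text
t 17.7 gap 63.6 ff 6.0 [ 598.6 -211.8  178.1] wf [ 0.7  0.2 -0.7]
scene rim [ 599.1 -210.2  217.8] ax [ 0.024 -0.002] 2039 0.69 ring [ 597.2 -211.7  217.8]
scene rim [ 601.3 -213.3   91.6] ax [-0.011  0.01 ] 1405 0.81 ring [ 599.9 -215.    91.6]
top rim [ 597.7 -209.6  215.6] ax [ 0.063 -0.025] 573 0.64 ring [ 596.5 -208.4  215.7]
top rim [ 599.2 -210.2   90.9] ax [ 0.035 -0.027] 718 0.93 ring [ 599.5 -212.2   90.8]
```

Emit:
move_arm(
  moves=[
    [0.0026, 0.003, 0, 0],
    [0.0026, 0.003, 0.015, 0],
    [0.0026, 0.003, 0.03, 0],
    [0.0026, 0.003, 0.045, 0],
    [0.0026, 0.003, 0.058, 0],
    [0.0026, 0.003, 0.068, 0],
    [0.0026, 0.003, 0.075, 0],
    [0.0026, 0.003, 0.08, 0],
    [0.0026, 0.003, 0.083, 0],
    [0.0026, 0.003, 0.083, 0],
  ],
)

```text
clock: 18.8
eef_pos: [601.4, -215.4, 94.7]
eef_rot: [-3.142, 0.0, -0.033]
wrist_force: [-0.7, -0.3, -0.6]
finger_gap: 64.0
finger_force: 6.0
```

```bash
python3 two.py 600.6 -213.4 133 2>/dev/null
```

```text
t 18.8 gap 64.0 ff 6.0 [ 601.4 -215.4   94.7] wf [-0.7 -0.3 -0.6]
scene rim [ 601.7 -214.1  134. ] ax [-0.001  0.009] 1511 0.78 ring [ 599.9 -215.3  134. ]
top rim [ 601.3 -212.3  127.2] ax [ 0.166 -0.11 ] 430 0.93 ring [ 598.8 -212.2  127.7]
```

Emit:
move_arm(
  moves=[
    [0, 0, 0.002, 0],
    [0, 0, 0.004, 0],
    [0, 0, 0.006, 0],
    [0, 0, 0.008, 0],
    [0, 0, 0.009, 0],
    [0, 0, 0.01, 0],
    [0, 0, 0.01, 0],
  ],
  squeeze=4,
)

```text
clock: 19.6
eef_pos: [601.3, -215.4, 84.7]
eef_rot: [-3.142, 0.0, -0.033]
wrist_force: [-0.1, 0.3, -0.8]
finger_gap: 64.2
finger_force: 4.0
```

```bash
python3 two.py 600.6 -213.4 123 2>/dev/null
```

```text
t 19.6 gap 64.2 ff 4.0 [ 601.3 -215.4   84.7] wf [-0.1  0.3 -0.8]
scene rim [ 601.6 -214.3  123.3] ax [-0.029  0.007] 1543 0.98 ring [ 599.9 -215.3  123.2]
top rim [ 600.8 -210.4  119.2] ax [ 0.148 -0.072] 378 0.91 ring [ 599.4 -212.   119.2]
```

Emit:
move_arm(
  moves=[
    [0, 0, 0.001, 0],
    [0, 0, 0.002, 0],
    [0, 0, 0.003, 0],
    [0, 0, 0.003, 0],
  ],
  squeeze=3,
)

```text
clock: 20.1
eef_pos: [601.6, -215.6, 82.2]
eef_rot: [3.141, -0.001, -0.033]
wrist_force: [-0.0, -0.0, 2.9]
finger_gap: 63.9
finger_force: 3.0
```

```bash
python3 two.py 600.6 -213.4 122 2>/dev/null
```

```text
t 20.1 gap 63.9 ff 3.0 [ 601.6 -215.6   82.2] wf [-0.  -0.   2.9]
scene rim [ 601.7 -215.2  122.5] ax [-0.028  0.001] 1553 0.93 ring [ 599.9 -215.4  122.5]
top rim [ 600.7 -211.4  116.8] ax [ 0.148 -0.096] 366 0.86 ring [ 598.5 -212.5  117. ]
```

Home: the rim is at 122.5 (expected 122), with 3 N of upward reaction. Release and rise.

Emit:
move_arm(
  moves=[
    [0, 0, 0, 0],
    [0, 0, 0, 0],
    [0, 0, 0, 0],
    [0, 0, 0, 0],
    [0, 0, -0.01, 0],
    [0, 0, -0.04, 0],
    [0, 0, -0.08, 0],
    [0, 0, -0.12, 0],
  ],
  jaw=0.09,
)

```text
clock: 21.0
eef_pos: [601.1, -215.3, 203.9]
eef_rot: [-3.142, 0.0, -0.033]
wrist_force: [-0.2, -0.2, 0.5]
finger_gap: 90.1
finger_force: 0.0
```

```bash
python3 two.py 600.6 -213.4 122 2>/dev/null; python3 go.py 617 124 200 -.033;
```

```text
t 21.0 gap 90.1 ff 0.0 [ 601.1 -215.3  203.9] wf [-0.2 -0.2  0.5]
scene rim [ 601.4 -214.1  122. ] ax [-0.032 -0.001] 1565 0.97 ring [ 599.8 -215.4  121.9]
top rim [ 598.  -210.1  122.3] ax [ 0.016 -0.01 ] 1313 0.85 ring [ 598.9 -212.3  122.3]
t 21.1 pos [ 603.2 -216.1  208.9] rot [ 3.138 -0.009 -0.033] gap 89.9 F 0.0 [-0.  -0.1 -0.2]
shift [ 0.0025 -0.3404  0.0077] turn -0.0 world d [ 13.8 340.1  -8.9]
```

Grey is home: the rim is at 122.0–122.3 in both cameras and upright. Blue next, using the same offsets.

Emit:
move_arm(
  moves=[
    [0.005, -0.339, 0, 0],
    [0.005, -0.339, 0, 0],
    [0.005, -0.339, 0, 0],
    [0.005, -0.339, 0, 0],
    [0.005, -0.339, 0, 0],
    [0.005, -0.339, 0, 0],
    [0.005, -0.339, 0, 0],
    [0.005, -0.339, 0, 0],
    [0.005, -0.339, 0, 0],
    [0.005, -0.339, 0, 0],
  ],
  jaw=0.094,
)

```text
clock: 22.1
eef_pos: [617.7, 122.2, 201.9]
eef_rot: [3.141, 0.0, -0.034]
wrist_force: [-0.4, 0.0, -0.3]
finger_gap: 93.9
finger_force: 0.0
```

```bash
python3 go.py 617.7 123.7 89 -.033;
```

```text
t 22.1 pos [617.7 122.2 201.9] rot [ 3.141  0.    -0.034] gap 93.9 F 0.0 [-0.4  0.  -0.3]
shift [-0.     -0.0015  0.1129] turn -0.001 world d [   0.     1.5 -112.9]
```

Emit:
move_arm(
  moves=[
    [0, 0, 0.03, 0],
    [0, 0, 0.065, 0],
    [0, 0, 0.095, 0],
    [0, 0, 0.108, 0],
    [0, 0, 0.113, 0],
    [0, 0, 0.113, 0],
  ],
)

```text
clock: 22.7
eef_pos: [618.1, 122.7, 89.5]
eef_rot: [-3.141, -0.001, -0.034]
wrist_force: [0.1, -0.7, 0.5]
finger_gap: 94.1
finger_force: 0.0
```

Emit:
move_arm(
  moves=[
    [0, 0, 0, 0],
    [0, 0, 0, 0],
    [0, 0, 0, 0],
    [0, 0, 0, 0],
  ],
  jaw=0.066,
  squeeze=3,
)

```text
clock: 23.1
eef_pos: [617.8, 123.3, 89.3]
eef_rot: [-3.141, -0.001, -0.033]
wrist_force: [0.1, 0.5, -0.4]
finger_gap: 67.4
finger_force: 0.0
```

Emit:
move_arm(
  moves=[
    [0, 0, 0, 0],
    [0, 0, 0, 0],
    [0, 0, 0, 0],
  ],
  jaw=0.06,
)

```text
clock: 23.4
eef_pos: [617.7, 123.3, 89.1]
eef_rot: [-3.142, -0.0, -0.033]
wrist_force: [0.3, -0.0, 2.6]
finger_gap: 63.6
finger_force: 3.0
```

Emit:
move_arm(
  moves=[
    [0, 0, 0, 0],
    [-0.002, 0, -0.004, 0],
    [-0.007, 0, -0.013, 0],
    [-0.014, 0, -0.026, 0],
    [-0.019, 0, -0.045, 0],
    [-0.019, 0, -0.07, 0],
    [-0.019, 0, -0.09, 0],
    [-0.019, 0, -0.1, 0],
    [-0.019, 0, -0.1, 0],
  ],
  squeeze=6,
)

```text
clock: 24.3
eef_pos: [598.9, 124.0, 190.6]
eef_rot: [-3.141, -0.003, -0.033]
wrist_force: [-0.4, -0.6, -0.3]
finger_gap: 63.7
finger_force: 6.0
```

```bash
python3 look.py 587 124 230 -.469 .015 2>/dev/null; python3 go.py 440 80 63 -.033
```

```text
t 24.3 gap 63.7 ff 6.0 [598.9 124.  190.6] wf [-0.4 -0.6 -0.3]
scene rim [588.2 125.2 229.5] axis [-0.411  0.011  0.912] origin [623.6 124.2 151.1] 1756 0.69
top rim [585.5 125.4 235.6] axis [-0.274 -0.072  0.959] origin [609.1 131.6 153.1] 67 0.57
t 24.4 pos [598.2 123.8 188.1] rot [ 3.141e+00  1.000e-03 -3.300e-02] gap 63.6 F 5.999926388467429 [ 0.4  0.7 -1.1]
shift [-0.1565  0.0491  0.1253] turn -0.0 world d [-158.2  -43.8 -125.1]
```

Emit:
move_arm(
  moves=[
    [-0.05, 0.015, 0, 0],
    [-0.1, 0.03, 0, 0],
    [-0.156, 0.049, 0, 0],
    [-0.156, 0.049, 0, 0],
    [-0.156, 0.049, 0.03, 0],
    [-0.156, 0.049, 0.08, 0],
    [-0.156, 0.049, 0.11, 0],
    [-0.156, 0.049, 0.125, 0],
    [-0.156, 0.049, 0.125, 0],
    [-0.156, 0.049, 0.125, 0],
  ],
)

```text
clock: 25.4
eef_pos: [440.9, 80.1, 63.9]
eef_rot: [3.141, 0.001, -0.033]
wrist_force: [-0.1, 0.1, -1.0]
finger_gap: 64.0
finger_force: 6.0
```

Emit:
move_arm(
  moves=[
    [0, 0, 0, 0],
    [0, 0, 0.005, 0],
    [0, 0, 0.012, 0],
    [0, 0, 0.017, 0],
    [0, 0, 0.02, 0],
    [0, 0, 0.02, 0],
  ],
  squeeze=3,
)

```text
clock: 26.0
eef_pos: [441.1, 80.1, 43.5]
eef_rot: [3.142, 0.0, -0.033]
wrist_force: [0.1, -0.2, -1.0]
finger_gap: 63.7
finger_force: 3.0
```

```bash
python3 look.py 430 81 88 -.28 .01 2>/dev/null
```

```text
t 26.0 gap 63.7 ff 3.0 [441.1  80.1  43.5] wf [ 0.1 -0.2 -1. ]
scene rim [431.5  81.2  89.6] axis [-0.204  0.     0.979] origin [449.1  81.2   5.4] 1046 0.72
top rim [430.  81.  88.] axis [-0.28  0.01  0.96] origin [454.1  80.1   5.4] 0 nan
```

Emit:
move_arm(
  moves=[
    [0, 0, 0.002, 0],
    [0.003, 0, 0.003, 0],
    [0.006, 0, 0.003, 0],
    [0.009, 0, 0.004, 0],
    [0.012, 0, 0.004, 0],
    [0.015, 0, 0.005, 0],
    [0.018, 0, 0.006, 0],
    [0.018, 0, 0.006, 0],
  ],
)

```text
clock: 26.9
eef_pos: [459.4, 79.4, 37.7]
eef_rot: [3.142, 0.0, -0.033]
wrist_force: [0.1, 0.0, 2.0]
finger_gap: 63.6
finger_force: 3.0
```

```bash
python3 look.py 452 81 86 -.02 .01 2>/dev/null
```

```text
t 26.9 gap 63.6 ff 3.0 [459.4  79.4  37.7] wf [0.1 0.  2. ]
scene rim [451.6  80.7  86.2] axis [0.009 0.003 1.   ] origin [4.508e+02 8.050e+01 2.000e-01] 1033 0.79
top rim [452.  81.  86.] axis [-0.02  0.01  1.  ] origin [453.7  80.1   0. ] 0 nan
```

Emit:
move_arm(
  moves=[
    [0, 0, 0, 0],
    [0, 0, 0, 0],
    [0, 0, 0, 0],
    [-0.007, -0.001, -0.01, 0],
    [-0.007, -0.001, -0.01, 0],
    [-0.007, -0.001, -0.01, 0],
  ],
  jaw=0.075,
)

```text
clock: 27.6
eef_pos: [452.2, 80.8, 48.3]
eef_rot: [-3.141, -0.001, -0.033]
wrist_force: [0.3, -0.3, -1.0]
finger_gap: 75.3
finger_force: 0.0
```

```bash
python3 look.py 451.7 80.4 86 -.0 .0 2>/dev/null
```

```text
t 27.6 gap 75.3 ff 0.0 [452.2  80.8  48.3] wf [ 0.3 -0.3 -1. ]
scene rim [451.3  80.   85.8] axis [0.006 0.002 1.   ] origin [ 4.508e+02  7.990e+01 -2.000e-01] 1091 0.81
top rim [451.7  80.4  86. ] axis [-0.  0.  1.] origin [451.7  80.4   0. ] 0 nan
```

Emit:
move_arm(
  moves=[
    [0, 0, 0, 0],
    [0, 0, 0, 0],
  ],
  jaw=0.066,
)

```text
clock: 27.9
eef_pos: [452.1, 80.7, 47.7]
eef_rot: [3.142, 0.0, -0.033]
wrist_force: [-0.2, -0.4, 0.4]
finger_gap: 66.7
finger_force: 0.0
```

Emit:
move_arm(
  moves=[
    [0, 0, 0, 0],
    [0, 0, 0, 0],
    [0, 0, 0, 0],
  ],
  jaw=0.06,
  squeeze=4,
)

```text
clock: 28.2
eef_pos: [452.1, 80.7, 47.7]
eef_rot: [-3.142, 0.0, -0.033]
wrist_force: [0.2, 0.7, -1.1]
finger_gap: 64.0
finger_force: 4.0
```

Emit:
move_arm(
  moves=[
    [0, 0, -0.01, 0],
    [0, 0, -0.04, 0],
    [0, 0, -0.08, 0],
    [0.012, 0.025, -0.12, 0],
    [0.03, 0.06, -0.15, 0],
    [0.05, 0.1, -0.16, 0],
    [0.075, 0.14, -0.16, 0],
    [0.1, 0.18, -0.16, 0],
    [0.12, 0.22, -0.16, 0],
    [0.14, 0.255, -0.16, 0],
    [0.153, 0.279, -0.16, 0],
    [0.16, 0.291, -0.16, 0],
  ],
  squeeze=6,
)

```text
clock: 29.4
eef_pos: [602.6, -217.6, 207.9]
eef_rot: [-3.142, 0.0, -0.035]
wrist_force: [-0.6, -0.0, -0.4]
finger_gap: 63.8
finger_force: 6.0
```

Emit:
move_arm(
  moves=[
    [0, 0, 0, 0],
    [0, 0, 0, 0],
  ],
)

```text
clock: 29.6
eef_pos: [602.1, -215.0, 208.1]
eef_rot: [-3.141, 0.0, -0.033]
wrist_force: [-0.4, 0.5, -1.1]
finger_gap: 63.6
finger_force: 6.0
```

```bash
python3 two.py 601 -214 246 599.8 -214 122 2>/dev/null
```

```text
t 29.6 gap 63.6 ff 6.0 [ 602.1 -215.   208.1] wf [-0.4  0.5 -1.1]
scene rim [ 601.2 -215.7  247.7] ax [-0.001  0.015] 2256 0.68 ring [ 599.4 -214.9  247.6]
scene rim [ 601.6 -214.4  121.8] ax [-0.036 -0.   ] 1413 0.99 ring [ 599.7 -215.3  121.7]
top rim [ 599.5 -213.2  245.6] ax [ 0.04 -0.04] 847 0.63 ring [ 598.6 -211.6  245.7]
top rim [ 598.7 -210.4  121.9] ax [ 0.035 -0.027] 899 0.97 ring [ 599.1 -212.8  121.8]
```

Aligned within about 1 mm in both cameras. Lowering.

Emit:
move_arm(
  moves=[
    [0, 0.0005, 0.005, 0],
    [0, 0.0005, 0.02, 0],
    [0, 0.0005, 0.035, 0],
    [0, 0.0005, 0.048, 0],
    [0, 0.0005, 0.06, 0],
    [0, 0.0005, 0.07, 0],
    [0, 0.0005, 0.077, 0],
    [0, 0.0005, 0.081, 0],
    [0, 0.0005, 0.084, 0],
    [0, 0.0005, 0.084, 0],
  ],
)

```text
clock: 30.7
eef_pos: [602.4, -215.9, 123.7]
eef_rot: [-3.142, 0.0, -0.033]
wrist_force: [0.9, 0.2, -0.2]
finger_gap: 63.7
finger_force: 6.0
```

Emit:
move_arm(
  moves=[
    [0, 0, 0.002, 0],
    [0, 0, 0.004, 0],
    [0, 0, 0.006, 0],
    [0, 0, 0.008, 0],
    [0, 0, 0.009, 0],
    [0, 0, 0.01, 0],
    [0, 0, 0.01, 0],
  ],
  squeeze=4,
)

```text
clock: 31.4
eef_pos: [602.4, -215.9, 113.9]
eef_rot: [3.142, -0.0, -0.033]
wrist_force: [0.4, 0.1, -0.3]
finger_gap: 63.6
finger_force: 4.0
```

Emit:
move_arm(
  moves=[
    [0, 0, 0.001, 0],
    [0, 0, 0.002, 0],
    [0, 0, 0.002, 0],
  ],
  squeeze=3,
)

```text
clock: 31.7
eef_pos: [602.6, -216.1, 112.1]
eef_rot: [3.141, -0.001, -0.033]
wrist_force: [0.1, 0.3, 3.5]
finger_gap: 63.8
finger_force: 3.0
```

```bash
python3 two.py 601 -214 152 2>/dev/null
```

```text
t 31.7 gap 63.8 ff 3.0 [ 602.6 -216.1  112.1] wf [0.1 0.3 3.5]
scene rim [ 598.8 -214.   150.6] ax [-0.173  0.021] 1736 0.96 ring [ 599.7 -216.   150.8]
top rim [ 599.8 -213.7  144.9] ax [ 0.123 -0.152] 550 0.92 ring [ 598.9 -212.2  145.2]
```

Emit:
move_arm(
  moves=[
    [0, 0, 0, 0],
    [0, 0, 0, 0],
    [0, 0, 0, 0],
    [0, 0, 0, 0],
    [0, 0, -0.01, 0],
    [0, 0, -0.04, 0],
    [0, 0, -0.08, 0],
    [0, 0, -0.12, 0],
    [0, 0, -0.12, 0],
    [0, 0, -0.12, 0],
  ],
  jaw=0.09,
)

```text
clock: 32.8
eef_pos: [602.5, -216.0, 232.9]
eef_rot: [3.141, -0.002, -0.033]
wrist_force: [-0.8, -0.0, -0.6]
finger_gap: 90.2
finger_force: 0.0
```

```bash
python3 two.py 601 -214 152 488.8 -158.5 86 2>/dev/null; python3 - <<'E'
from h import *
a=cam("top")["frame"];b=cam("scene")["frame"]
cv2.imwrite("pics/end.png",np.hstack([cv2.resize(a[140:280,370:500],(390,420)),cv2.resize(b[160:300,140:270],(390,420))]))
E
```

```text
t 32.8 gap 90.2 ff 0.0 [ 602.5 -216.   232.9] wf [-0.8 -0.  -0.6]
scene rim [ 597.9 -216.3  152.7] ax [-0.186 -0.052] 1757 0.99 ring [ 599.6 -215.8  153.1]
scene rim [ 490.9 -159.    85.8] ax [0.001 0.011] 1276 0.81 ring [ 489.1 -160.1   85.8]
top rim [ 597.6 -211.1  152.4] ax [ 0.021 -0.015] 1451 0.85 ring [ 598.7 -213.   152.4]
top rim [ 488.  -154.5   86.9] ax [-0.004 -0.013] 1029 0.79 ring [ 488.5 -157.    86.9]
```

View pics/end.png

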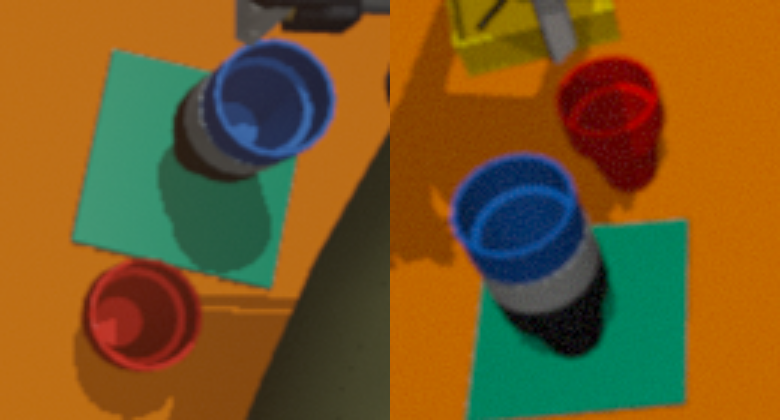

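The final view shows one straight black/grey/blue stack on the pad, at (270,100) in the left half and (520,250) in the right. The blue rim is at 152.4 mm (expected 152), and red hasn't moved. Handing in.

```bash
python3 -c "
from cell import manip
print(manip.sign_off())"
```

```text
the job is handed in; nothing more can be done
None
```

The job is handed in at about 33 s: black, grey and blue stand as one free stack on the pad, with rims measured at about 122 and 152 mm as expected, red was not moved, and the sign-off returned no verdict.

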